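# Clear the wax chips off the trimming plate

### The job

Pull the chip drawer of the wax trimming station all the way out, take the scraper block from its dock, and with it wipe all six loose wax chips off the plate, over its open front edge, into the drawer; keep the gripper's fingers off the chips. Then park the scraper in its dock again, blade between the rails, and push the drawer fully shut with all the chips in it. Leave the two trimmed specimen blocks and the carton where they are.

Things in the scene. Friction and masses are not known exactly. Their poses are not given: they have to be found in the camera images.
- trimmer: Wax trimming station, white housing 150 (x) x 206 (y) mm. Origin: centre of its underside; x points from the drawer to the back. Flat dark plate, top at z = 66, with steel rims: sides 10 mm high, inner faces at y = -92 and +92; back 14 mm high, inner face at x = +65. The front edge (x = -75) has no rim: chips pushed over it fall into the drawer if that is out
- drawer (a joint): Chip drawer under the plate, slides out along the station's -x (towards the robot): 0 = shut, 0.07 m = fully out; stays where it is left, about 2 N to move. May start a little ajar
- drawer_floor (a point): Centre of the chip drawer's inner floor, moves with the drawer, axes as the station's. Inside: 133 (x) x 183 (y) mm, walls 42 mm high, open above. Shut, the plate covers all of it, floor 14 mm above the station's underside; fully out, the front 70 mm stand uncovered
- drawer_handle (a point): Middle of the drawer's bow handle, moves with the drawer: a level dark round bar 9 mm thick, 106 mm long along the station's y, 50 mm above the bench (the drawer front's top is at 71). 27 mm free between the bar and the front (bar axis 32 mm before the front's outer face), open from above: it can be hooked or pinched
- plate_edge (a point): Middle of the plate's open front edge, at plate top height
- scraper: Scraper block: black grip block 28 (x) x 112 (y) x 36 high over a straight white blade 6 thick and 112 long that stands 20 mm below it. Origin: middle of the blade's lower edge; z up, block from 20 to 56 mm above the origin. Starts upright in its dock; either side of it may lead
- dock: Scraper dock fixed on the bench, left or right of the station: aluminium base 56 (x) x 122 (y) x 6 mm, two rails along y, tops 28 mm above the bench, 14 mm apart, open at the ends. Origin: centre of its underside. Parked, the blade hangs between the rails and the block rests on them: scraper origin 8 mm above the dock's, its y along the dock's y
- chip_1: Loose off-white wax chip lying on the plate, irregular, about 20 to 25 mm across and 9 mm high, 11 g; origin in its middle
- chip_2: Loose off-white wax chip lying on the plate, irregular, about 20 to 25 mm across and 12 mm high, 11 g; origin in its middle
- chip_3: Loose off-white wax chip lying on the plate, irregular, about 20 to 25 mm across and 10 mm high, 11 g; origin in its middle
- chip_4: Loose off-white wax chip lying on the plate, irregular, about 20 to 25 mm across and 11 mm high, 11 g; origin in its middle
- chip_5: Loose off-white wax chip lying on the plate, irregular, about 20 to 25 mm across and 9 mm high, 11 g; origin in its middle
- chip_6: Loose off-white wax chip lying on the plate, irregular, about 20 to 25 mm across and 13 mm high, 11 g; origin in its middle
- block_a: Trimmed specimen block: white cassette 40 x 28 x 6 mm with a wax block on it, 16 mm high over all, on the bench right of the station; origin at the centre of its underside. Bystander
- block_b: The other trimmed specimen block, the same, on the bench left of the station. Bystander
- film_box: Carton 115 (x) x 52 (y) x 52 mm on the bench, on the side of the station where the dock is not; origin at the centre of its underside. Bystander
Things that resemble listed ones, but are neither listed nor needed, are in the scene too. Leave any red look-alike of the scraper alone.

How it is judged:
By the outcome, as a careful person would: the job done as asked, in the order asked, and still so for the second after the job is handed in, with the robot touching nothing.
It also fails if it takes over 72 s, if anything falls off the work surface, if the arm or the gripper's body presses on something with over 40 N, if the wrist force passes 120 N, or if a joint passes its speed limit or range.

### The arm

A 6-joint arm with a two-finger parallel gripper is mounted at the origin on a cart in front of the work surface, level with it; the furniture and walls round the work are solid. World frame = base frame: x ahead of the robot, y to its left, z up, the work surface at z = 0. Lengths are in m, angles in rad, forces in N, time in s.
With the tool pointing down it reaches from about 0.225 to 0.875 m from the base axis. Payload 3.4 kg.
Tool frame: the origin (TCP) lies at the very end of the fingers, on their centre line; the grasp point (between the pads) lies 19 mm behind it (manip.tcp_to_grasp is the distance from the TCP to the grasp point, in m); z points along the fingers, y is the line along which they close (so a half turn about z gives the same grasp; the last joint's range is limited). The gripper opens to 85 mm and grips with 20 to 120 N. Pads are 22 mm wide; open, the fingers measure 114 mm over their backs; the gripper's body (76 mm by 85 mm) begins 54 mm behind the grasp point. The pads swing forward as they close: fully open they stand 13 mm farther back than shut.
Start: joints at [-1.301, 0.276, 1.505, -0, 1.361, -0.121], TCP at [0.219, -0.532, 0.231] pointing down, gripper open.
Joint ranges: [-2.89, 2.89], [-0.75, 2.08], [0.22, 2.7], [-1.18, 4.32], [0.11, 2.71], [-2.7, 2.7]. Speed limits (rad/s): [2.57, 2.57, 3.14, 3.14, 3.14, 3.14].

### API

Orientations are given as a unit quaternion [w, x, y, z].
In Python, from rig import status, get_image, job, manip gives the robot as it stands.
- The arm moves only by the tool apply_moves, never from a script. Its arguments are lists of equal length, an entry for each row: "xyz": the shift along the tool's x, y, z each as a share of 0.3 m, from -1 to 1, a list of three; "rot": the turn, a rotation vector about the tool's x, y, z each as a share of 60 degrees, from -1 to 1, a list of three; "hand": the opening, from -1 (shut) to 1 (fully open). A call has 1 to 8 rows; each row shifts and turns the commanded pose from where the row before left it, along the tool's axes as they then stand; what a row does not reach is not made up. A row lasts 1/8 s, in which the tool goes at most 62.5 mm and 10.7 degrees, less where a joint would pass 70% of its speed; a pose out of reach is approached as far as the arm can. A call with a number of a shift or a turn outside -1 to 1 is refused whole. A call with a gripper value outside its range is refused whole. The fingers move at their own pace and stop on an object; "force" is the grip in N (left out, the last holds). Time passes only in rows, so rows that do not move let the fingers close. It gives the time, the measured TCP pose, the force, the opening and the grip force at its end, in the units of the state.
- status.get_state(): the state, without advancing time (a new reading comes with each control period).
- get_image(name): name is "scene" or "top"; returns a dict with "pixels" (400x640x3 uint8, red, green, blue), "fovy" (degrees; the focal length in pixels is half the picture's height over the tangent of half this angle, whatever the lens; pixels are square), "cx", "cy" (the principal point, pixels), "dist" ([k1, k2, p1, p2, k3] as OpenCV has them; the pictures are not rectified), "origin" and "orientation" of the camera in the world. Camera axes: x right, y down, z forward; pixel columns grow to the right and rows downward; lengths in m; the calibration is good to about 2 mm. A picture is of the moment at which its call begins. There is no depth.
- job.sign_off(): hands the job in; it is judged then, once.
The state is a dict: "clock": time; "qpos": joint angles; "qd": joint speeds; "effort": joint torques, N m; "position": TCP position; "ee_rot": TCP orientation; "contact_force": force on the tool from outside, world axes, zero at the start; "moment": the same for the moment, N m; "width": finger opening in m; "gripper_force": force on a finger pad.
Only numpy, scipy, OpenCV 4.12 (cv2) and the standard library are available. Lean on these libraries where they do the work, as an engineer would, in place of code of your own. Each camera call takes 0.05 s, during which the arm holds its last target. There are 200 camera calls.

## Working session

There is one attempt and no reset: what is moved stays moved. The work goes in short steps, Python scripts to look and compute and a tool call to move; the robot and the scene stay as the last step left them, time stands still between calls to the robot, and variables do not carry over. Pictures are saved under pics/ and viewed, at most 10 in all, crops included, and the job is handed in when it is done.

Besides the shell and the picture viewer there is one more tool, called after ">>>" as name(argument=value, ...), one argument or row to a line, values as JSON. apply_moves: Moves the arm, as the interface text tells. Its arguments: {"type":"object","properties":{"xyz":{"type":"array","items":{"type":"array","items":{"type":"number","minimum":-1,"maximum":1}}},"rot":{"type":"array","items":{"type":"array","items":{"type":"number","minimum":-1,"maximum":1}}},"hand":{"type":"array","items":{"type":"number"}},"force":{"type":"number"}},"required":["xyz","rot","hand"]}

```bash
mkdir -p pics
cat > h.py <<'E'
import numpy as np, cv2
from rig import status, get_image, job, manip
from scipy.spatial.transform import Rotation as R
def cam(im):
    f=200/np.tan(np.radians(im['fovy'])/2)
    K=np.array([[f,0,im['cx']],[0,f,im['cy']],[0,0,1]])
    q=np.array(im['orientation']); M=R.from_quat(q[[1,2,3,0]]).as_matrix()
    return K,np.array(im['dist'],float),M,np.array(im['origin'])
def proj(im,P):
    K,d,M,o=cam(im); Pc=(np.atleast_2d(P)-o)@M
    return cv2.projectPoints(Pc,np.zeros(3),np.zeros(3),K,d)[0].reshape(-1,2)
def back(im,uv,z):
    K,d,M,o=cam(im); n=cv2.undistortPoints(np.array(uv,float).reshape(-1,1,2),K,d).reshape(-1,2)
    r=np.c_[n,np.ones(len(n))]@M.T
    return o+r*((z-o[2])/r[:,2])[:,None]
def save(im,name,box=None,s=1):
    p=im['pixels'][...,::-1]
    if box: p=p[box[1]:box[3],box[0]:box[2]]
    cv2.imwrite('pics/'+name,cv2.resize(p,None,fx=s,fy=s,interpolation=cv2.INTER_CUBIC))
E
python3 - <<'E'
from h import *
import pickle
for n in('top','scene'):
    im=get_image(n); pickle.dump(im,open(n+'0.pkl','wb')); save(im,n+'0.png',None,1.25)
    print(n,im['origin'],cam(im)[2].round(2).tolist(),im['fovy'])
s=status.get_state(); print(s); print(manip.tcp_to_grasp)
E
```

```text
top [0.45816706 0.06069153 1.22804272] [[0.0, -1.0, 0.08], [-1.0, -0.0, 0.0], [0.0, -0.08, -1.0]] 55.001068621255854
scene [0.11087849 0.63348673 0.96730278] [[-0.76, -0.51, 0.4], [-0.65, 0.59, -0.48], [0.01, -0.62, -0.78]] 49.587540875611786
{'clock': 0.1, 'qpos': array([-1.30098898e+00,  2.76515049e-01,  1.50598133e+00,  2.36125030e-05,
        1.36071976e+00, -1.20996737e-01]), 'qd': array([-0.00041663,  0.00109975, -0.0006904 ,  0.00120891, -0.00215085,
        0.00129003]), 'effort': array([ 5.21462043e-04, -4.17702699e+01, -2.46406031e+01, -1.33490280e-04,
        5.83655928e-03,  1.65815828e-05]), 'position': array([ 0.2189156 , -0.53119327,  0.23054579]), 'ee_rot': array([-8.10355887e-04,  9.80969845e-01,  1.94158451e-01, -4.88295711e-05]), 'contact_force': array([0.01099568, 0.51613965, 0.65519117]), 'moment': array([-0.02698035,  0.0174505 , -0.0459615 ]), 'gripper_force': 0.0, 'width': 0.08542448189963361}
0.0187
```

View pics/top0.png

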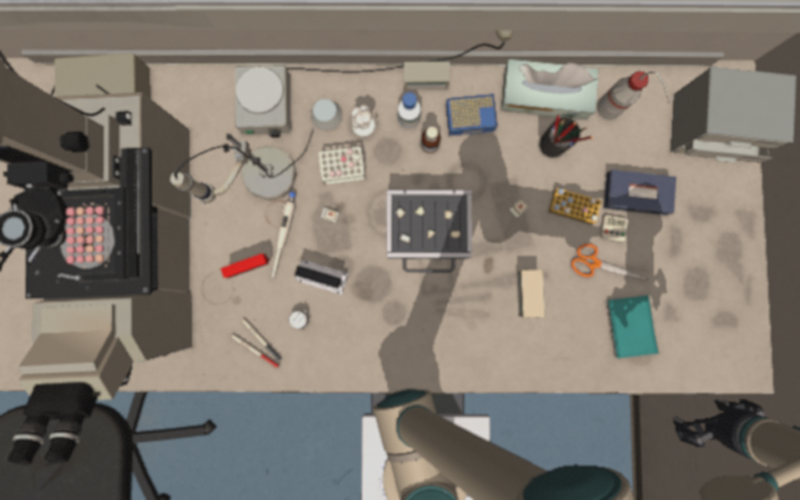

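View pics/scene0.png

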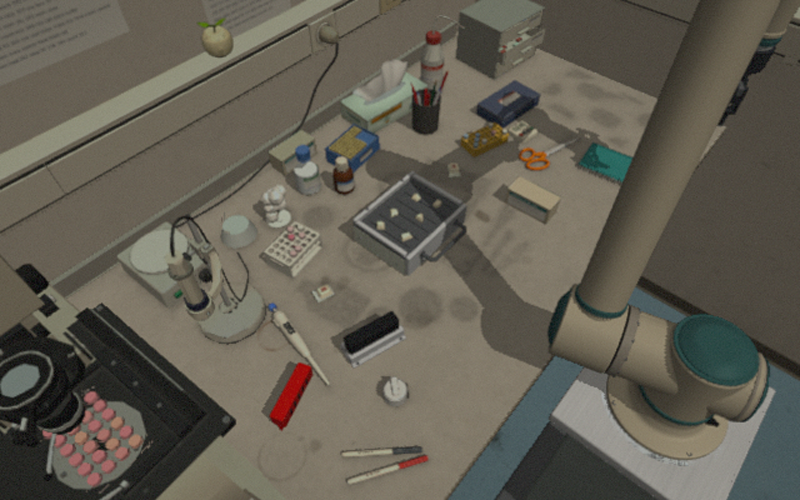

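The top picture (800x500) shows the station at (429,224) with six chips, and its handle at (429,266). There are two scraper candidates: a black one in the aluminium dock at (320,275), and a red one at (245,265). The black one in the dock fits the description and the red one is the look-alike to leave alone. The carton is at (532,293), and the blocks are at (330,214) and (519,208). I'll confirm with an enlarged crop.

Run:
```python
from h import *
import pickle
im=pickle.load(open('top0.pkl','rb')); a=im['pixels'][...,::-1]
p=cv2.resize(a[140:245,225:385],None,fx=5,fy=5,interpolation=cv2.INTER_CUBIC)
for i in range(0,160,20): cv2.putText(p,str(225+i),(i*5,10),0,.4,(0,255,255)); cv2.line(p,(i*5,0),(i*5,4),(0,255,255))
for i in range(0,105,20): cv2.putText(p,str(140+i),(0,i*5+4),0,.4,(0,255,255))
cv2.imwrite('pics/top0c.png',p)
```

```text
(no output)
```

View pics/top0c.png

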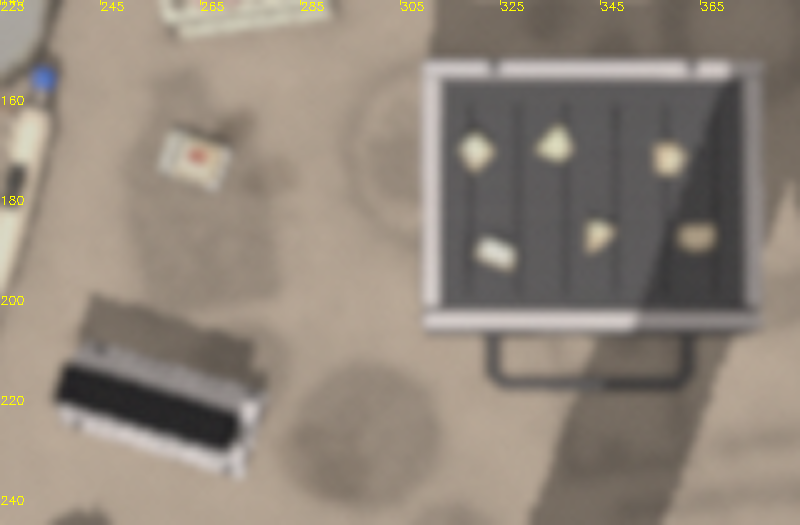

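The crop confirms it: the black scraper sits in the aluminium dock at about px (255,221) in the full picture. The plate spans u 313–374, v 156–201. The handle bar is at v≈216, u 323–363. Next I'll fit the poses by silhouette.

```bash
cat >> h.py <<'E'
from scipy.optimize import minimize
def ras(im,P,hull=True,S=4):
    uv=proj(im,P); 
    if hull: uv=cv2.convexHull(uv.astype(np.float32)).reshape(-1,2)
    m=np.zeros((400*S,640*S),np.uint8); cv2.fillPoly(m,[np.round((uv+.5)*S*16-8).astype(np.int32)],255,shift=4)
    return cv2.resize(m,(640,400),interpolation=cv2.INTER_AREA)/255.
def T(p,P):
    c,s=np.cos(p[2]),np.sin(p[2]); P=np.asarray(P,float)
    return np.c_[p[0]+c*P[:,0]-s*P[:,1],p[1]+s*P[:,0]+c*P[:,1],P[:,2]]
def box(x0,x1,y0,y1,z0,z1): return np.array([[x,y,z] for x in(x0,x1) for y in(y0,y1) for z in(z0,z1)])
def fit(ims,masks,P,p0):
    def c(p):
        return sum(np.abs(ras(i,T(p,P))-m).sum()/m.sum() for i,m in zip(ims,masks))
    best=None
    for d in(0,.15,-.15):
        r=minimize(c,np.array(p0)+[0,0,d],method='Nelder-Mead',options=dict(initial_simplex=np.array(p0)+[0,0,d]+np.array([[0,0,0],[.01,0,0],[0,.01,0],[0,0,.1]]),xatol=1e-4,fatol=1e-4))
        if best is None or r.fun<best.fun: best=r
    return best.x,best.fun
def dark(im,box_,t0,t1):
    """soft mask: 1 where darker than t0, 0 above t1, inside box, biggest blob"""
    g=cv2.cvtColor(im['pixels'],cv2.COLOR_RGB2GRAY).astype(float)
    m=np.clip((t1-g)/(t1-t0),0,1); w=np.zeros_like(m); x0,y0,x1,y1=box_; w[y0:y1,x0:x1]=1; m*=w
    n,l,st,_=cv2.connectedComponentsWithStats((m>.3).astype(np.uint8)); k=1+st[1:,4].argmax()
    keep=cv2.dilate((l==k).astype(np.uint8),np.ones((3,3)))
    return m*keep
E
python3 - <<'E'
from h import *
import pickle
t=pickle.load(open('top0.pkl','rb')); s=pickle.load(open('scene0.pkl','rb'))
g=cv2.cvtColor(t['pixels'],cv2.COLOR_RGB2GRAY)
print('top block',g[215:228,255],'plate col',g[150:222,335]); 
gs=cv2.cvtColor(s['pixels'],cv2.COLOR_RGB2GRAY); print('scene block',gs[250:292,298])
print(g[180,300:390])
# block in dock
B=box(-.014,.014,-.056,.056,.028,.064)
b0=back(t,[[254,220]],.064)[0]; print('b0',b0)
for nm,ims,ms in(('top',[t],[dark(t,(230,205,285,240),30,95)]),('scene',[s],[dark(s,(265,240,335,285),30,95)])):
    print(nm,[m.sum() for m in ms],fit(ims,ms,B,[b0[0],b0[1],1.3-np.pi/2+.0]))
# plate corners picks
uv=np.array([[313,156],[373.5,156],[313,201.3],[374,201.3]]); print(back(t,uv,.066).round(4))
print('handle',back(t,[[324,216.3],[362,216.4],[343,216.4]],.050).round(4))
print('drawer front top edge',back(t,[[311,205],[376,205]],.071).round(4))
print('back rim outer', back(t,[[310,153],[377,153]],.080).round(4))
# chips
m=(g>125).astype(np.uint8); m[:158]=0;m[200:]=0;m[:,:315]=0;m[:,372:]=0
n,l,st,c=cv2.connectedComponentsWithStats(m)
for k in range(1,n):
    if st[k,4]>5: print('chip',st[k],back(t,[c[k]],.071)[0].round(4))
E
```

```text
top block [139 121  85  52  39  39  39  40  40  43  74 125 172] plate col [106 125 166 195 190 155 115  95  91  93  92  92  91  91  98 122 158 189
 207 210 196 159 116  93  91  92  92  92  92  91  92  92  93  92  90  91
  92  91  91  93  92  92  93  92  92  92  93  92  91  92  94 116 161 196
 199 175 143 137 145 148 151 152 153 151 138 115  99 109 134 153 159 159]
scene block [102  92  65  65  68  60  56  34  28  28  22  28  19  22  25  23  21  29
  12  10  20  20  14  51  99 141 158 150 115 105 106 122 145 150 147 130
 126 124 126 128 127 124]
[152 153 152 151 150 149 148 146 150 169 193 196 171 126  96  92  93  91
  85  84  89  92  92  93  93  91  91  87  83  85  90  91  92  92  91  92
  90  85  82  88  91  92  90  91  90  91  89  83  82  87  90  91  91  90
  91  90  88  84  82  83  80  69  63  63  63  64  62  58  56  61  64  64
  69  90 118 136 139 129 117 112 121 140 153 146 127 114 111 111 112 113]
b0 [0.4993538  0.26410194 0.064     ]
top [np.float64(209.24615384615385)] (array([ 0.49868775,  0.26468517, -0.25757114]), np.float64(0.7187187793285096))
scene [np.float64(742.923076923077)] (array([ 0.50099103,  0.26822757, -0.30384116]), np.float64(0.17278655508589846))
[[ 0.696   0.0863  0.066 ]
 [ 0.6966 -0.0991  0.066 ]
 [ 0.5566  0.0856  0.066 ]
 [ 0.5573 -0.0996  0.066 ]]
handle [[ 0.5119  0.052   0.05  ]
 [ 0.512  -0.0646  0.05  ]
 [ 0.5118 -0.0063  0.05  ]]
drawer front top edge [[ 0.545   0.0915  0.071 ]
 [ 0.5457 -0.1049  0.071 ]]
back rim outer [[ 0.7023  0.0951  0.08  ]
 [ 0.703  -0.1079  0.08  ]]
chip [332 165   8   7  36] [0.6564 0.0174 0.071 ]
chip [317 167   7   7  39] [0.6523 0.0651 0.071 ]
chip [356 169   6   6  33] [ 0.6479 -0.0522  0.071 ]
chip [342 184   6   6  28] [ 0.6014 -0.0084  0.071 ]
chip [362 186   5   3  15] [ 0.6003 -0.0689  0.071 ]
chip [320 188   8   6  38] [0.5896 0.0537 0.071 ]
```

```bash
cat > go.py <<'E'
import sys; from h import *
# usage: go.py x y z psi_deg -> rot share (tool z total) then tool-frame shift shares total
x,y,z,psi=map(float,sys.argv[1:5]); s=status.get_state(); q=np.array(s['ee_rot'])
M=R.from_quat(q[[1,2,3,0]]).as_matrix(); a=np.radians(psi)
G=np.array([[np.cos(a),np.sin(a),0],[np.sin(a),-np.cos(a),0],[0,0,-1]])
rv=np.degrees(R.from_matrix(M.T@G).as_rotvec()); d=G.T@(np.array([x,y,z])-s['position'])
n=max(1,int(np.ceil(abs(rv).max()/10.5))); m=max(1,int(np.ceil(np.linalg.norm(d)/.06)))
print('pos',np.round(s['position'],4),'q',np.round(s['qpos'],2),'w',round(s['width'],4))
print('rot deg',rv.round(2),'rows',n,'each',(rv/60/n).round(4)); print('shift total',(d/.3).round(4),'rows',m,'each',(d/.3/m).round(4))
E
python3 go.py 0.512 -0.0063 0.12 90
python3 - <<'E'
from h import *
import pickle
t=pickle.load(open('top0.pkl','rb')); s=pickle.load(open('scene0.pkl','rb'))
B=box(-.014,.014,-.056,.056,.028,.064); p0=[.499,.265,-.26]
mt=dark(t,(230,208,285,240),45,95); ms=dark(s,(265,240,335,292),25,80)
for a in (([t],[mt]),([s],[ms]),([t,s],[mt,ms])): print(fit(*a,B,p0))
# dock base outline using bright rail corners not needed; predicted base corners
E
```

```text
pos [ 0.2189 -0.5312  0.2305] q [-1.3   0.28  1.51  0.    1.36 -0.12] w 0.0854
rot deg [ -0.07  -0.07 -67.61] rows 7 each [-0.0002 -0.0002 -0.161 ]
shift total [1.7496 0.9769 0.3685] rows 11 each [0.1591 0.0888 0.0335]
(array([ 0.49709357,  0.26836856, -0.24197409]), np.float64(0.43318730579984976))
(array([ 0.49951165,  0.26659396, -0.25331737]), np.float64(0.23324692227271762))
(array([ 0.49863859,  0.26622494, -0.24217971]), np.float64(0.6833835770255451))
```

>>> apply_moves(
  xyz=[
    [0,0,0],
    [0,0,0],
    [0,0,0],
    [0,0,0],
    [0,0,0],
    [0,0,0],
    [0,0,0],
  ],
  rot=[
    [0,0,-0.161],
    [0,0,-0.161],
    [0,0,-0.161],
    [0,0,-0.161],
    [0,0,-0.161],
    [0,0,-0.161],
    [0,0,-0.161],
  ],
  hand=[-0.44,-0.44,-0.44,-0.44,-0.44,-0.44,-0.44],
  force=30,
)

```text
clock: 0.98
position: [0.2189, -0.5313, 0.2308]
ee_rot: [-0.0, 0.705, 0.709, 0.0]
contact_force: [-0.1, -0.3, 0.1]
width: 0.0239
gripper_force: 0.0
```

>>> apply_moves(
  xyz=[
    [0.16,0.09,0.02],
    [0.16,0.09,0.02],
    [0.16,0.09,0.02],
    [0.16,0.09,0.02],
    [0.16,0.09,0.03],
    [0.16,0.09,0.03],
    [0.16,0.09,0.03],
    [0.16,0.09,0.04],
  ],
  rot=[
    [0,0,0],
    [0,0,0],
    [0,0,0],
    [0,0,0],
    [0,0,0],
    [0,0,0],
    [0,0,0],
    [0,0,0],
  ],
  hand=[-0.44,-0.44,-0.44,-0.44,-0.44,-0.44,-0.44,-0.44],
)

```text
clock: 1.98
position: [0.4357, -0.1461, 0.1681]
ee_rot: [0.0, 0.707, 0.707, 0.0]
contact_force: [1.1, 0.3, 0.1]
width: 0.0238
gripper_force: 0.0
```

```bash
python3 go.py 0.512 -0.0063 0.12 90
```

```text
pos [ 0.4357 -0.1461  0.1681] q [-0.47  0.15  1.84 -0.    1.15 -0.47] w 0.0238
rot deg [0.04 0.03 0.  ] rows 1 each [0.0006 0.0005 0.0001]
shift total [0.4659 0.2544 0.1602] rows 3 each [0.1553 0.0848 0.0534]
```

>>> apply_moves(
  xyz=[
    [0.155,0.085,0.05],
    [0.155,0.085,0.05],
    [0.155,0.085,0.06],
    [0,0,0],
  ],
  rot=[
    [0,0,0],
    [0,0,0],
    [0,0,0],
    [0,0,0],
  ],
  hand=[-0.44,-0.44,-0.44,-0.44],
)

```text
clock: 2.48
position: [0.5115, -0.0051, 0.1186]
ee_rot: [-0.001, 0.705, 0.709, -0.001]
contact_force: [-0.6, -1.1, -0.4]
width: 0.0238
gripper_force: 0.0
```

```bash
python3 go.py 0.512 -0.0063 0.031 90
python3 - <<'E'
from h import *
t=get_image('top'); g=cv2.cvtColor(t['pixels'],cv2.COLOR_RGB2GRAY)
print(g[205:225,325],g[205:225,361])
s=get_image('scene'); save(s,'s1.png',(250,130,410,250),4)
print(proj(s,[[.512,.047,.05],[.512,-.06,.05],[.512,-.0063,.12]]))
E
```

```text
pos [ 0.5115 -0.0051  0.1186] q [-0.15  0.27  1.81  0.    1.06 -0.15] w 0.0238
rot deg [-0.16 -0.07  0.29] rows 1 each [-0.0027 -0.0012  0.0048]
shift total [-0.0041  0.0017  0.2919] rows 2 each [-0.0021  0.0008  0.146 ]
[ 79  82  84  87  89  89  88  92  97 102 100  95  81  69  62  63  74  91
 106 116] [179 181 183 186 187 188 190 189 188 184 182 178 175 171 168 164 159 155
 149 142]
[[348.56230528 206.95331257]
 [372.31739106 183.93210267]
 [362.66400587 178.28607942]]
```

View pics/s1.png

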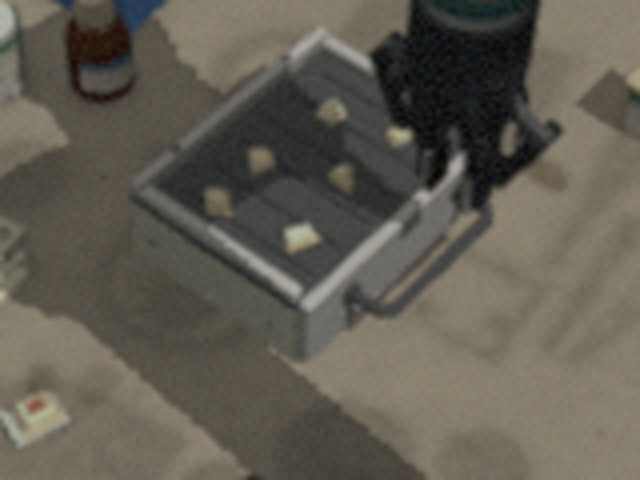

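The handle bar is in the scene crop from (385,312) to (490,212), which matches the prediction within about 2 mm. The gripper hangs above it, so I'll descend.

>>> apply_moves(
  xyz=[
    [0,0,0.1],
    [0,0,0.1],
    [0,0,0.09],
    [0,0,0],
  ],
  rot=[
    [0,0,0],
    [0,0,0],
    [0,0,0],
    [0,0,0],
  ],
  hand=[-0.44,-0.44,-0.44,-0.44],
)

```text
clock: 3.08
position: [0.5094, -0.0094, 0.0323]
ee_rot: [-0.002, 0.708, 0.706, -0.001]
contact_force: [-0.3, 0.1, 0.7]
width: 0.024
gripper_force: 0.0
```

>>> apply_moves(
  xyz=[
    [0,0,0],
    [0,0,0],
    [0,0,0],
    [0,0,0],
  ],
  rot=[
    [0,0,0],
    [0,0,0],
    [0,0,0],
    [0,0,0],
  ],
  hand=[-1,-1,-1,-1],
)

```text
clock: 3.58
position: [0.512, -0.0092, 0.0343]
ee_rot: [0.001, 0.707, 0.708, -0.0]
contact_force: [-1.4, -5.4, 2.5]
width: 0.0074
gripper_force: 29.8
```

>>> apply_moves(
  xyz=[
    [0,-0.02,0],
    [0,-0.03,0],
    [0,-0.03,0],
    [0,-0.03,0],
    [0,-0.03,0],
    [0,-0.03,0],
    [0,-0.03,0],
    [0,-0.02,0],
  ],
  rot=[
    [0,0,0],
    [0,0,0],
    [0,0,0],
    [0,0,0],
    [0,0,0],
    [0,0,0],
    [0,0,0],
    [0,0,0],
  ],
  hand=[-1,-1,-1,-1,-1,-1,-1,-1],
)

```text
clock: 4.58
position: [0.4474, -0.0093, 0.0343]
ee_rot: [0.003, 0.707, 0.708, 0.001]
contact_force: [2.0, -6.3, -1.0]
width: 0.0075
gripper_force: 29.5
```

>>> apply_moves(
  xyz=[
    [0,-0.01,0],
    [0,0,0],
  ],
  rot=[
    [0,0,0],
    [0,0,0],
  ],
  hand=[-1,-1],
)

```text
clock: 4.82
position: [0.444, -0.0093, 0.0343]
ee_rot: [0.002, 0.707, 0.708, 0.001]
contact_force: [-0.2, -6.5, 1.7]
width: 0.0077
gripper_force: 29.7
```

>>> apply_moves(
  xyz=[
    [0,-0.01,0],
    [0,-0.01,0],
    [0,0,0],
  ],
  rot=[
    [0,0,0],
    [0,0,0],
    [0,0,0],
  ],
  hand=[-1,-1,-1],
)

```text
clock: 5.2
position: [0.4427, -0.0093, 0.0344]
ee_rot: [0.005, 0.707, 0.707, 0.004]
contact_force: [8.1, -4.3, -8.8]
width: 0.0078
gripper_force: 29.3
```

>>> apply_moves(
  xyz=[
    [0,0.02,0],
    [0,0,0],
    [0,0,0],
    [0,0,0],
    [0,0,-0.15],
    [0,0,-0.15],
    [0,0,-0.15],
    [0,0,0],
  ],
  rot=[
    [0,0,0],
    [0,0,0],
    [0,0,0],
    [0,0,0],
    [0,0,0],
    [0,0,0],
    [0,0,0],
    [0,0,0],
  ],
  hand=[-0.44,-0.44,-0.44,-0.44,-0.44,-0.44,0.4,0.4],
)

```text
clock: 6.2
position: [0.4448, -0.0084, 0.1716]
ee_rot: [0.003, 0.707, 0.707, 0.002]
contact_force: [0.9, -0.4, -1.6]
width: 0.0588
gripper_force: 0.0
```

```bash
python3 go.py 0.4986 0.2665 0.12 75.8
```

```text
pos [ 0.4448 -0.0084  0.1716] q [-0.18  0.12  1.87  0.    1.15 -0.18] w 0.0588
rot deg [ 0.46  0.02 14.22] rows 2 each [0.0039 0.0002 0.1185]
shift total [ 0.9324 -0.0509  0.172 ] rows 5 each [ 0.1865 -0.0102  0.0344]
```

>>> apply_moves(
  xyz=[
    [0,0,0],
    [0,0,0],
    [0.187,-0.01,0.01],
    [0.187,-0.01,0.02],
    [0.186,-0.01,0.04],
    [0.186,-0.01,0.05],
    [0.186,-0.01,0.05],
    [0,0,0],
  ],
  rot=[
    [0.004,0,0.119],
    [0.004,0,0.118],
    [0,0,0],
    [0,0,0],
    [0,0,0],
    [0,0,0],
    [0,0,0],
    [0,0,0],
  ],
  hand=[0.4,0.4,0.4,0.4,0.4,0.4,0.4,0.4],
)

```text
clock: 7.2
position: [0.4948, 0.2695, 0.1141]
ee_rot: [-0.004, 0.788, 0.616, -0.005]
contact_force: [-0.7, -0.8, -0.3]
width: 0.0597
gripper_force: 0.0
```

```bash
python3 go.py 0.4986 0.2665 0.032 75.8
python3 - <<'E'
from h import *
t=get_image('top'); save(t,'t2.png',(225,140,385,260),5)
s=get_image('scene'); save(s,'s2.png',(250,180,410,300),4)
print(proj(s,[[.4986,.2665,.064]]), proj(s,[status.get_state()['position']]))
E
```

```text
pos [0.4948 0.2695 0.1141] q [0.37 0.35 1.7  0.01 1.1  0.61] w 0.0597
rot deg [-0.7   0.15  0.24] rows 1 each [-0.0117  0.0026  0.004 ]
shift total [-0.0066  0.0148  0.2735] rows 2 each [-0.0033  0.0074  0.1368]
[[296.45640862 261.35686083]] [[296.82974656 250.83077013]]
```

View pics/s2.png

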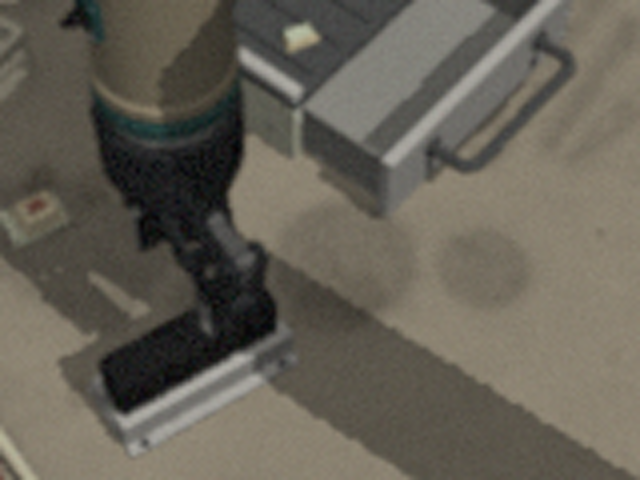

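Run:
```python
from h import *
for i in range(4):
    s=get_image('scene'); st=status.get_state(); print(st['position'].round(4),st['qpos'].round(4))
p=st['position']; q=st['ee_rot']; M=R.from_quat(q[[1,2,3,0]]).as_matrix()
P=[p+M@[dx,dy,-.008] for dy in(-.037,.037) for dx in(-.011,.011)]
print(((proj(s,P)-[250,180])*4).round())
B=T([.4986,.2665,-.247],box(-.014,.014,-.056,.056,.028,.064)); print(((proj(s,B)-[250,180])*4).round())
```

```text
[0.495  0.2657 0.1161] [0.3667 0.3492 1.7014 0.0037 1.1013 0.6127]
[0.4953 0.2654 0.1166] [0.3659 0.3484 1.7012 0.0038 1.1013 0.6128]
[0.4957 0.2653 0.117 ] [0.3654 0.3478 1.7009 0.0039 1.1011 0.6129]
[0.4959 0.2653 0.1173] [0.3652 0.3475 1.7006 0.004  1.1011 0.613 ]
[[239. 308.]
 [206. 327.]
 [167. 219.]
 [135. 237.]]
[[276. 326.]
 [276. 295.]
 [123. 420.]
 [119. 391.]
 [250. 294.]
 [250. 263.]
 [ 98. 386.]
 [ 93. 356.]]
```

The near finger tip at crop (206,326) matches its prediction, and the block lies between the fingers. I'll descend and grip.

>>> apply_moves(
  xyz=[
    [0,0.007,0.05],
    [0,0,0.1],
    [0,0,0.08],
    [0,0,0.05],
    [0,0,0],
    [0,0,0],
  ],
  rot=[
    [0,0,0],
    [0,0,0],
    [0,0,0],
    [0,0,0],
    [0,0,0],
    [0,0,0],
  ],
  hand=[0.4,0.4,0.4,0.4,0.4,0.4],
)

```text
clock: 8.25
position: [0.4981, 0.2663, 0.0337]
ee_rot: [-0.003, 0.789, 0.614, -0.002]
contact_force: [0.1, -0.8, 0.1]
width: 0.0598
gripper_force: 0.0
```

>>> apply_moves(
  xyz=[
    [0,0,0],
    [0,0,0],
    [0,0,0],
    [0,0,0],
    [0,0,0],
  ],
  rot=[
    [0,0,0],
    [0,0,0],
    [0,0,0],
    [0,0,0],
    [0,0,0],
  ],
  hand=[-1,-1,-1,-1,-1],
  force=60,
)

```text
clock: 8.88
position: [0.4981, 0.2665, 0.0341]
ee_rot: [-0.003, 0.789, 0.614, -0.002]
contact_force: [0.3, -0.8, 5.5]
width: 0.0273
gripper_force: 60.0
```

```bash
python3 go.py 0.4986 0.2665 0.032 75.8
```

```text
pos [0.4981 0.2665 0.0341] q [0.37 0.44 1.8  0.   0.91 0.61] w 0.0273
rot deg [-0.38 -0.01 -0.01] rows 1 each [-0.0064 -0.0001 -0.0002]
shift total [0.0003 0.0016 0.0071] rows 1 each [0.0003 0.0016 0.0071]
```

>>> apply_moves(
  xyz=[
    [0,0,-0.05],
    [0,0,-0.12],
    [0,0,-0.15],
    [0,0,-0.15],
    [0,0,-0.05],
    [0,0,0],
    [0,0,0],
    [0,0,0],
  ],
  rot=[
    [0,0,0],
    [0,0,0],
    [0,0,0],
    [0,0,0],
    [0,0,0],
    [0,0,-0.119],
    [0,0,-0.118],
    [0,0,0],
  ],
  hand=[-1,-1,-1,-1,-1,-1,-1,-1],
)

```text
clock: 9.88
position: [0.4979, 0.2657, 0.188]
ee_rot: [-0.004, 0.708, 0.707, -0.004]
contact_force: [-0.2, -0.2, -1.5]
width: 0.0273
gripper_force: 59.1
```

```bash
python3 go.py 0.682 0.026 0.14 90
```

```text
pos [0.4979 0.2657 0.188 ] q [0.36 0.29 1.59 0.   1.27 0.36] w 0.0273
rot deg [-0.61 -0.   -0.07] rows 1 each [-0.0101 -0.     -0.0012]
shift total [-0.7991  0.6137  0.1598] rows 6 each [-0.1332  0.1023  0.0266]
```

>>> apply_moves(
  xyz=[
    [-0.09,0.07,0],
    [-0.133,0.102,0],
    [-0.133,0.102,0],
    [-0.133,0.102,0.02],
    [-0.133,0.102,0.04],
    [-0.133,0.102,0.04],
    [-0.044,0.034,0.04],
    [0,0,0],
  ],
  rot=[
    [-0.01,0,0],
    [0,0,0],
    [0,0,0],
    [0,0,0],
    [0,0,0],
    [0,0,0],
    [0,0,0],
    [0,0,0],
  ],
  hand=[-1,-1,-1,-1,-1,-1,-1,-1],
)

```text
clock: 10.88
position: [0.682, 0.0258, 0.1446]
ee_rot: [-0.001, 0.708, 0.706, -0.0]
contact_force: [-0.5, 0.2, -2.1]
width: 0.0274
gripper_force: 59.1
```

>>> apply_moves(
  xyz=[
    [0,0,0],
    [0,0,0],
  ],
  rot=[
    [0,0,0],
    [0,0,0],
  ],
  hand=[-1,-1],
)

```text
clock: 11.12
position: [0.6825, 0.0279, 0.1479]
ee_rot: [0.001, 0.707, 0.708, 0.001]
contact_force: [0.0, 0.1, -1.5]
width: 0.027
gripper_force: 59.1
```

```bash
python3 go.py 0.682 0.026 0.096 90
python3 - <<'E'
from h import *
t=get_image('top'); save(t,'t3.png',(285,130,405,230),5)
print(((proj(t,[[.682,.026+.056,.0697+.025],[.682,.026-.056,.0697+.025],[.696,.0853,.066],[.696,-.0987,.066]])-[285,130])*5).round())
E
```

```text
pos [0.6825 0.0279 0.1479] q [-0.06  0.49  1.38  0.    1.27 -0.06] w 0.027
rot deg [ 0.16 -0.08  0.09] rows 1 each [ 0.0027 -0.0013  0.0015]
shift total [-0.0065 -0.0018  0.1731] rows 1 each [-0.0065 -0.0018  0.1731]
[[146. 143.]
 [334. 144.]
 [142. 130.]
 [442. 131.]]
```

View pics/t3.png

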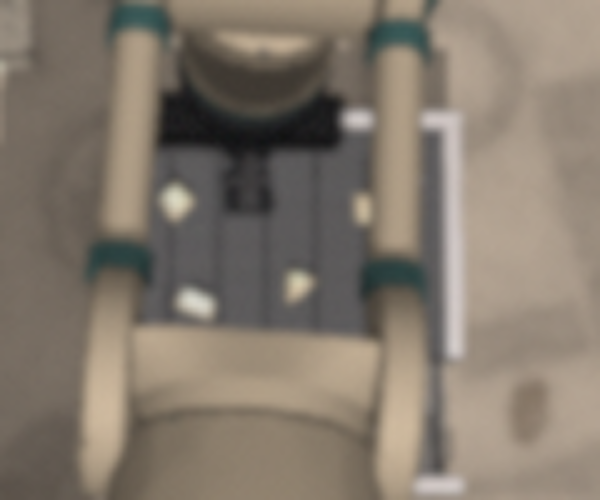

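>>> apply_moves(
  xyz=[
    [-0.009,-0.003,0.05],
    [0,0,0.07],
    [0,0,0.04],
    [0,0,0.01],
    [0,0,0],
    [0,0,0],
  ],
  rot=[
    [0,0,0],
    [0,0,0],
    [0,0,0],
    [0,0,0],
    [0,0,0],
    [0,0,0],
  ],
  hand=[-1,-1,-1,-1,-1,-1],
)

```text
clock: 11.92
position: [0.6829, 0.0237, 0.0968]
ee_rot: [0.001, 0.707, 0.707, 0.002]
contact_force: [0.0, 0.1, -1.1]
width: 0.0271
gripper_force: 59.1
```

>>> apply_moves(
  xyz=[
    [0,0,0.007],
    [0,0,0],
    [0,0,0],
  ],
  rot=[
    [0,0,0],
    [0,0,0],
    [0,0,0],
  ],
  hand=[-1,-1,-1],
)

```text
clock: 12.3
position: [0.6823, 0.0238, 0.0941]
ee_rot: [0.001, 0.707, 0.707, 0.001]
contact_force: [-0.4, -1.0, -1.6]
width: 0.0273
gripper_force: 59.1
```

>>> apply_moves(
  xyz=[
    [0,0,0.005],
    [0,0,0],
    [0,0,0.004],
    [0,0,0],
  ],
  rot=[
    [0,0,0],
    [0,0,0],
    [0,0,0],
    [0,0,0],
  ],
  hand=[-1,-1,-1,-1],
)

```text
clock: 12.8
position: [0.6823, 0.0238, 0.0922]
ee_rot: [0.001, 0.707, 0.707, 0.001]
contact_force: [-2.3, 0.1, 4.3]
width: 0.0271
gripper_force: 59.7
```

>>> apply_moves(
  xyz=[
    [0,-0.03,0],
    [0,-0.05,0],
    [0,-0.05,0],
    [0,-0.05,0],
    [0,-0.05,0],
    [0,-0.05,0],
    [0,-0.04,0],
    [0,-0.03,0],
  ],
  rot=[
    [0,0,0],
    [0,0,0],
    [0,0,0],
    [0,0,0],
    [0,0,0],
    [0,0,0],
    [0,0,0],
    [0,0,0],
  ],
  hand=[-1,-1,-1,-1,-1,-1,-1,-1],
)

```text
clock: 13.8
position: [0.5776, 0.0237, 0.0921]
ee_rot: [0.002, 0.707, 0.707, 0.002]
contact_force: [3.3, 0.1, 5.8]
width: 0.0274
gripper_force: 60.0
```

>>> apply_moves(
  xyz=[
    [0,-0.03,0],
    [0,-0.03,0],
    [0,-0.03,-0.005],
    [0,-0.01,0],
    [0,0,0],
  ],
  rot=[
    [0,0,0],
    [0,0,0],
    [0,0,0],
    [0,0,0],
    [0,0,0],
  ],
  hand=[-1,-1,-1,-1,-1],
)

```text
clock: 14.42
position: [0.5456, 0.0239, 0.0916]
ee_rot: [-0.001, 0.707, 0.707, 0.0]
contact_force: [-0.7, -0.7, -1.8]
width: 0.0272
gripper_force: 59.1
```

>>> apply_moves(
  xyz=[
    [0,0,-0.07],
    [0,0,-0.11],
    [-0.07,0.14,0],
    [-0.07,0.16,0],
    [-0.07,0.155,0],
    [0,0,0],
    [0,0,0],
    [0,0,0],
  ],
  rot=[
    [0,0,0],
    [0,0,0],
    [0,0,0],
    [0,0,0],
    [0,0,0],
    [0,0,0],
    [0,0,0],
    [0,0,0],
  ],
  hand=[-1,-1,-1,-1,-1,-1,-1,-1],
)

```text
clock: 15.42
position: [0.6824, -0.0386, 0.1464]
ee_rot: [-0.0, 0.707, 0.707, 0.001]
contact_force: [-0.2, 0.7, -1.6]
width: 0.0274
gripper_force: 59.3
```

```bash
python3 - <<'E'
from h import *
get_image('scene');get_image('scene')
t=get_image('top'); s=get_image('scene')
a=cv2.resize(t['pixels'][140:250,300:390],None,fx=4,fy=4,interpolation=2); b=cv2.resize(s['pixels'][130:240,275:385],None,fx=4,fy=4,interpolation=2)
cv2.imwrite('pics/p4.png',np.hstack([a,b])[...,::-1])
E
python3 go.py 0.682 -0.039 0.0945 90
```

```text
pos [ 0.6831 -0.0388  0.1471] q [-0.16  0.49  1.38  0.    1.27 -0.16] w 0.027
rot deg [ 0.14 -0.05  0.04] rows 1 each [ 0.0023 -0.0009  0.0007]
shift total [-0.0006 -0.0037  0.1755] rows 1 each [-0.0006 -0.0037  0.1755]
```

View pics/p4.png

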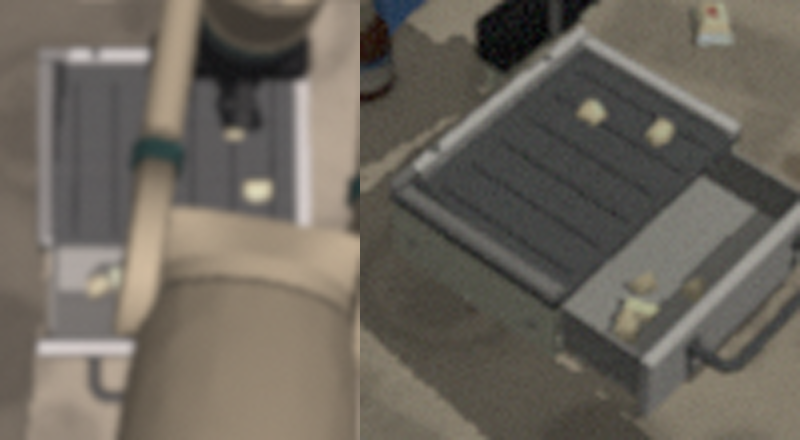

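The right half (scene) shows four chips in the drawer around (640,300). Two are left on the plate at (590,110) and (660,130). Now the second pass.

>>> apply_moves(
  xyz=[
    [0,-0.003,0.05],
    [0,0,0.07],
    [0,0,0.04],
    [0,0,0.015],
    [0,0,0],
    [0,0,0.008],
    [0,0,0],
    [0,0,0],
  ],
  rot=[
    [0,0,0],
    [0,0,0],
    [0,0,0],
    [0,0,0],
    [0,0,0],
    [0,0,0],
    [0,0,0],
    [0,0,0],
  ],
  hand=[-1,-1,-1,-1,-1,-1,-1,-1],
)

```text
clock: 16.62
position: [0.6831, -0.0393, 0.0922]
ee_rot: [0.001, 0.707, 0.707, 0.001]
contact_force: [0.2, 0.1, -0.9]
width: 0.0272
gripper_force: 59.3
```

>>> apply_moves(
  xyz=[
    [0,-0.03,0.003],
    [0,-0.05,0],
    [0,-0.05,0],
    [0,-0.05,0],
    [0,-0.05,0],
    [0,-0.05,0],
    [0,-0.04,0],
    [0,-0.03,0],
  ],
  rot=[
    [0,0,0],
    [0,0,0],
    [0,0,0],
    [0,0,0],
    [0,0,0],
    [0,0,0],
    [0,0,0],
    [0,0,0],
  ],
  hand=[-1,-1,-1,-1,-1,-1,-1,-1],
)

```text
clock: 17.62
position: [0.5783, -0.0394, 0.0922]
ee_rot: [0.002, 0.707, 0.707, 0.003]
contact_force: [4.8, 0.5, 6.0]
width: 0.027
gripper_force: 60.4
```

>>> apply_moves(
  xyz=[
    [0,-0.03,0],
    [0,-0.03,0],
    [0,-0.03,-0.005],
    [0,-0.01,0],
    [0,0,0],
    [0,0,-0.07],
    [0,0,-0.12],
    [0,0,-0.12],
  ],
  rot=[
    [0,0,0],
    [0,0,0],
    [0,0,0],
    [0,0,0],
    [0,0,0],
    [0,0,0],
    [0,0,0],
    [0,0,0],
  ],
  hand=[-1,-1,-1,-1,-1,-1,-1,-1],
)

```text
clock: 18.62
position: [0.5471, -0.0392, 0.1851]
ee_rot: [-0.001, 0.707, 0.707, 0.0]
contact_force: [-0.1, -0.1, -1.3]
width: 0.0271
gripper_force: 59.3
```

```bash
python3 go.py 0.4981 0.2665 0.18 75.8
```

```text
pos [ 0.5471 -0.0392  0.1851] q [-0.2   0.27  1.64  0.    1.24 -0.2 ] w 0.0271
rot deg [-0.02 -0.08 14.21] rows 2 each [-0.0002 -0.0006  0.1185]
shift total [ 0.9479 -0.4084  0.0171] rows 6 each [ 0.158  -0.0681  0.0029]
```

>>> apply_moves(
  xyz=[
    [0,0,0],
    [0,0,0],
    [0.12,-0.052,0],
    [0.18,-0.078,0],
    [0.18,-0.078,0],
    [0.18,-0.078,0],
    [0.18,-0.078,0],
    [0.108,-0.044,0],
  ],
  rot=[
    [0,0,0.119],
    [0,0,0.118],
    [0,0,0],
    [0,0,0],
    [0,0,0],
    [0,0,0],
    [0,0,0],
    [0,0,0],
  ],
  hand=[-1,-1,-1,-1,-1,-1,-1,-1],
)

```text
clock: 19.62
position: [0.4976, 0.269, 0.1846]
ee_rot: [-0.0, 0.788, 0.615, 0.001]
contact_force: [-0.4, 0.2, -0.9]
width: 0.0271
gripper_force: 59.3
```

>>> apply_moves(
  xyz=[
    [0,0,0],
    [0,0,0],
    [0,0,0],
    [0,0,0],
  ],
  rot=[
    [0,0,0],
    [0,0,0],
    [0,0,0],
    [0,0,0],
  ],
  hand=[-1,-1,-1,-1],
)

```text
clock: 20.12
position: [0.4991, 0.2654, 0.1853]
ee_rot: [0.0, 0.79, 0.614, 0.001]
contact_force: [-0.3, -0.7, -1.3]
width: 0.0273
gripper_force: 59.3
```

```bash
python3 go.py 0.4981 0.2665 0.065 75.8
python3 - <<'E'
from h import *
t=get_image('top'); s=get_image('scene')
a=cv2.resize(t['pixels'][140:250,300:390],None,fx=4,fy=4,interpolation=2); b=cv2.resize(s['pixels'][130:240,275:385],None,fx=4,fy=4,interpolation=2)
cv2.imwrite('pics/p5.png',np.hstack([a,b])[...,::-1])
E
python3 go.py 0.4981 0.2665 0.065 75.8
```

```text
pos [0.4991 0.2654 0.1853] q [ 0.37  0.29  1.6  -0.    1.25  0.62] w 0.0273
rot deg [ 0.1  -0.07 -0.11] rows 1 each [ 0.0017 -0.0012 -0.0018]
shift total [ 0.0029 -0.0043  0.4009] rows 3 each [ 0.001  -0.0014  0.1336]
pos [0.4991 0.2656 0.1853] q [0.37 0.29 1.6  0.   1.25 0.62] w 0.0271
rot deg [ 0.11 -0.08 -0.08] rows 1 each [ 0.0019 -0.0014 -0.0014]
shift total [ 0.002  -0.0039  0.4011] rows 3 each [ 0.0007 -0.0013  0.1337]
```

View pics/p5.png

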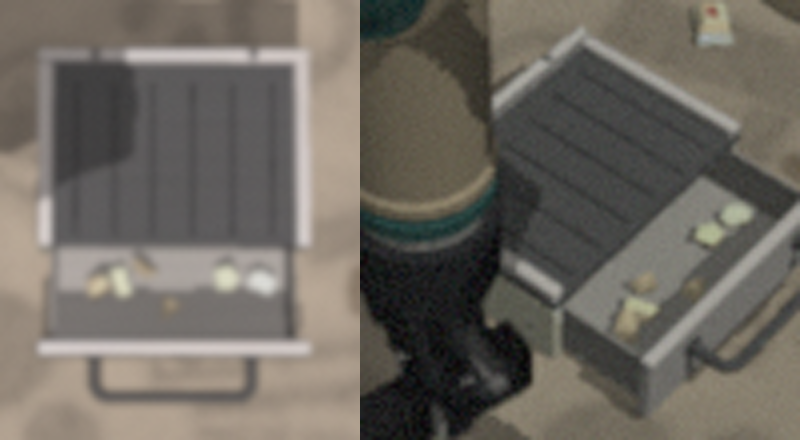

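The plate is empty and all six chips are in the drawer: left half (97,285), (120,280), (145,265), (170,305), (225,278), (262,282). Next I'll park the scraper.

>>> apply_moves(
  xyz=[
    [0.002,-0.004,0.08],
    [0,0,0.12],
    [0,0,0.12],
    [0,0,0.08],
    [0,0,0],
    [0,0,0],
    [0,0,0],
  ],
  rot=[
    [0,0,0],
    [0,0,0],
    [0,0,0],
    [0,0,0],
    [0,0,0],
    [0,0,0],
    [0,0,0],
  ],
  hand=[-1,-1,-1,-1,-1,-1,-1],
)

```text
clock: 21.1
position: [0.4992, 0.2677, 0.0667]
ee_rot: [0.001, 0.789, 0.614, 0.003]
contact_force: [0.1, 0.5, -0.9]
width: 0.0271
gripper_force: 59.4
```

```bash
python3 go.py 0.4981 0.2665 0.0341 75.8
```

```text
pos [0.4992 0.2677 0.0667] q [0.37 0.4  1.76 0.   0.97 0.62] w 0.0271
rot deg [ 0.25 -0.18 -0.02] rows 1 each [ 0.0041 -0.003  -0.0003]
shift total [-0.0049 -0.0026  0.1088] rows 1 each [-0.0049 -0.0026  0.1088]
```

>>> apply_moves(
  xyz=[
    [-0.004,-0.003,0.02],
    [0,0,0.02],
    [0,0,0.02],
    [0,0,0.02],
    [0,0,0.02],
    [0,0,0],
    [0,0,0],
  ],
  rot=[
    [0.004,0,0],
    [0,0,0],
    [0,0,0],
    [0,0,0],
    [0,0,0],
    [0,0,0],
    [0,0,0],
  ],
  hand=[-1,-1,-1,-1,-1,-1,-1],
)

```text
clock: 21.98
position: [0.4969, 0.2665, 0.0352]
ee_rot: [-0.001, 0.789, 0.614, -0.0]
contact_force: [0.2, 1.2, -1.8]
width: 0.0275
gripper_force: 59.3
```

>>> apply_moves(
  xyz=[
    [0,0,0.006],
    [0,0,0],
    [0,0,0],
  ],
  rot=[
    [0,0,0],
    [0,0,0],
    [0,0,0],
  ],
  hand=[-1,-1,-1],
)

```text
clock: 22.35
position: [0.4972, 0.2667, 0.0341]
ee_rot: [-0.001, 0.789, 0.614, 0.0]
contact_force: [-1.4, -0.0, 5.9]
width: 0.027
gripper_force: 60.0
```

Seated at the original height. I'll release and rise.

>>> apply_moves(
  xyz=[
    [0,0,0],
    [0,0,0],
    [0,0,0],
    [0,0,0],
    [0,0,-0.05],
    [0,0,-0.15],
    [0,0,-0.15],
    [0,0,-0.15],
  ],
  rot=[
    [0,0,0],
    [0,0,0],
    [0,0,0],
    [0,0,0],
    [0,0,0],
    [0,0,0],
    [0,0,0],
    [0,0,0],
  ],
  hand=[0.4,0.4,0.4,0.4,0.4,0.4,0.4,0.4],
)

```text
clock: 23.35
position: [0.4972, 0.2662, 0.1861]
ee_rot: [-0.001, 0.789, 0.614, 0.001]
contact_force: [1.5, -0.4, -0.1]
width: 0.0595
gripper_force: 0.0
```

```bash
python3 go.py 0.443 -0.008 0.12 90
```

```text
pos [0.4972 0.2662 0.1861] q [0.37 0.29 1.6  0.   1.25 0.61] w 0.0595
rot deg [ -0.05  -0.14 -14.21] rows 2 each [-0.0004 -0.0012 -0.1184]
shift total [-0.9141 -0.1807  0.2202] rows 5 each [-0.1828 -0.0361  0.044 ]
```

>>> apply_moves(
  xyz=[
    [0,0,0],
    [0,0,0],
    [-0.18,-0.036,0],
    [-0.18,-0.036,0],
    [-0.185,-0.036,0.04],
    [-0.185,-0.036,0.08],
    [-0.184,-0.037,0.1],
    [0,0,0],
  ],
  rot=[
    [0,0,-0.118],
    [0,0,-0.119],
    [0,0,0],
    [0,0,0],
    [0,0,0],
    [0,0,0],
    [0,0,0],
    [0,0,0],
  ],
  hand=[-0.44,-0.44,-0.44,-0.44,-0.44,-0.44,-0.44,-0.44],
)

```text
clock: 24.35
position: [0.4408, -0.0096, 0.1168]
ee_rot: [-0.003, 0.709, 0.705, -0.001]
contact_force: [-0.4, 1.0, 0.1]
width: 0.0238
gripper_force: 0.0
```

>>> apply_moves(
  xyz=[
    [0,0,0],
    [0,0,0],
    [0,0,0],
  ],
  rot=[
    [0,0,0],
    [0,0,0],
    [0,0,0],
  ],
  hand=[-0.44,-0.44,-0.44],
)

```text
clock: 24.72
position: [0.4437, -0.0057, 0.1183]
ee_rot: [-0.001, 0.706, 0.708, 0.001]
contact_force: [0.3, 0.5, 0.4]
width: 0.0238
gripper_force: 0.0
```

```bash
python3 go.py 0.443 -0.008 0.033 90
python3 - <<'E'
from h import *
t=get_image('top'); s=get_image('scene')
B=box(-.014,.014,-.056,.056,.028,.064)
print(fit([s],[dark(s,(265,240,335,292),25,80)],B,[.499,.265,-.26]),fit([t],[dark(t,(230,208,285,240),45,95)],B,[.499,.265,-.26]))
E
```

```text
pos [ 0.4437 -0.0057  0.1183] q [-0.17  0.18  1.95  0.    1.02 -0.17] w 0.0238
rot deg [-0.02 -0.11  0.14] rows 1 each [-0.0003 -0.0018  0.0023]
shift total [-0.0077 -0.0024  0.2843] rows 2 each [-0.0038 -0.0012  0.1421]
(array([ 0.49967651,  0.26399908, -0.21208167]), np.float64(0.250633738980855)) (array([ 0.49954427,  0.26166749, -0.27067077]), np.float64(0.4493660188638413))
```

The scraper's pose matches the start, within fit noise. Next I'll pinch the handle and push the drawer shut.

>>> apply_moves(
  xyz=[
    [0,-0.002,0.08],
    [0,0,0.12],
    [0,0,0.08],
    [0,0,0],
    [0,0,0],
    [0,0,0],
    [0,0,0],
    [0,0,0],
  ],
  rot=[
    [0,0,0],
    [0,0,0],
    [0,0,0],
    [0,0,0],
    [0,0,0],
    [0,0,0],
    [0,0,0],
    [0,0,0],
  ],
  hand=[-0.44,-0.44,-0.44,-0.44,-1,-1,-1,-1],
  force=30,
)

```text
clock: 25.82
position: [0.443, -0.0064, 0.0343]
ee_rot: [-0.001, 0.707, 0.707, 0.001]
contact_force: [0.6, 2.7, 0.1]
width: 0.0078
gripper_force: 29.6
```

>>> apply_moves(
  xyz=[
    [0,0.02,0],
    [0,0.03,0],
    [0,0.03,0],
    [0,0.03,0],
    [0,0.03,0],
    [0,0.03,0],
    [0,0.03,0],
    [0,0.02,0],
  ],
  rot=[
    [0,0,0],
    [0,0,0],
    [0,0,0],
    [0,0,0],
    [0,0,0],
    [0,0,0],
    [0,0,0],
    [0,0,0],
  ],
  hand=[-1,-1,-1,-1,-1,-1,-1,-1],
)

```text
clock: 26.82
position: [0.5092, -0.0063, 0.0342]
ee_rot: [-0.001, 0.707, 0.707, 0.0]
contact_force: [-2.4, 1.8, 5.8]
width: 0.0078
gripper_force: 30.2
```

>>> apply_moves(
  xyz=[
    [0,0.01,0],
    [0,0.01,0],
    [0,0,0],
  ],
  rot=[
    [0,0,0],
    [0,0,0],
    [0,0,0],
  ],
  hand=[-1,-1,-1],
)

```text
clock: 27.2
position: [0.5125, -0.0063, 0.0342]
ee_rot: [-0.003, 0.707, 0.707, -0.001]
contact_force: [-6.1, 1.6, 10.2]
width: 0.0077
gripper_force: 30.6
```

>>> apply_moves(
  xyz=[
    [0,0.012,0],
    [0,0,0],
    [0,0,0],
  ],
  rot=[
    [0,0,0],
    [0,0,0],
    [0,0,0],
  ],
  hand=[-1,-1,-1],
)

```text
clock: 27.58
position: [0.5125, -0.0063, 0.0341]
ee_rot: [-0.005, 0.707, 0.707, -0.004]
contact_force: [-12.3, 0.3, 16.5]
width: 0.0074
gripper_force: 31.2
```

>>> apply_moves(
  xyz=[
    [0,-0.018,0],
    [0,0,0],
    [0,0,0],
    [0,0,0],
    [0,0,-0.05],
    [0,0,-0.15],
    [0,0,-0.15],
    [0,0,-0.1],
  ],
  rot=[
    [0,0,0],
    [0,0,0],
    [0,0,0],
    [0,0,0],
    [0,0,0],
    [0,0,0],
    [0,0,0],
    [0,0,0],
  ],
  hand=[-0.44,-0.44,-0.44,-0.44,-0.44,-0.44,-0.44,-0.44],
)

```text
clock: 28.58
position: [0.5138, -0.007, 0.1719]
ee_rot: [0.0, 0.707, 0.707, 0.001]
contact_force: [0.4, -0.0, 0.0]
width: 0.0242
gripper_force: 0.0
```

>>> apply_moves(
  xyz=[
    [-0.1,-0.1,-0.05],
    [-0.15,-0.1,0],
    [-0.15,-0.1,0],
    [-0.15,-0.1,0],
    [-0.15,-0.1,0],
    [0,0,0],
    [0,0,0],
  ],
  rot=[
    [0,0,0],
    [0,0,0],
    [0,0,0],
    [0,0,0],
    [0,0,0],
    [0,0,0],
    [0,0,0],
  ],
  hand=[-0.44,-0.44,-0.44,-0.44,-0.44,-0.44,-0.44],
)

```text
clock: 29.45
position: [0.363, -0.2168, 0.184]
ee_rot: [-0.001, 0.707, 0.707, 0.0]
contact_force: [0.5, -0.0, -0.5]
width: 0.0237
gripper_force: 0.0
```

Run:
```python
from h import *
t=get_image('top'); s=get_image('scene')
a=cv2.resize(t['pixels'][140:250,225:385],None,fx=3,fy=3,interpolation=2); b=cv2.resize(s['pixels'][120:310,230:390],None,fx=1.737,fy=1.737,interpolation=2)
h=min(len(a),len(b)); cv2.imwrite('pics/p6.png',np.hstack([a[:h],b[:h]])[...,::-1])
g=cv2.cvtColor(t['pixels'],cv2.COLOR_RGB2GRAY); print(g[200:222,335])
```

```text
[ 95 120 165 198 201 175 144 137 144 150 153 154 154 151 134 109 101 121
 145 159 162 161]
```

View pics/p6.png

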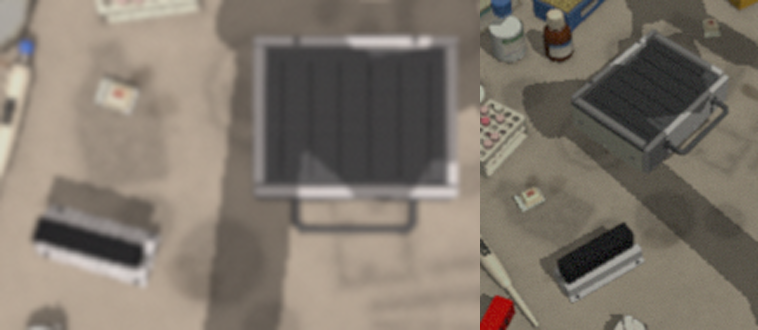

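The drawer is shut with its handle at (355,228), the plate is empty, and the scraper is seated in its dock at (95,240). Nothing else has moved in this view, so I'm handing in.

```bash
python3 -c "
from rig import job; print(job.sign_off())"
```

```text
the job is handed in; nothing more can be done
None
```

The job is handed in: all six chips were wiped into the drawer, the scraper is back in its dock, and the drawer was pushed to its stop, in about 29.5 s on the robot's clock; the blocks and the carton were left untouched.

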